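# Level a balancing bar with two canister carriers

### The job

Balance the pivoting bar: hang the large canister carrier astride the bar over the dark ring on the arm without the counterweight and let go, then hang the small carrier over the dark ring on the counterweight's arm and let go, and last push the small carrier inward along the bar, bit by bit, until the bar rests level by itself. Lower each carrier gently until the bar has taken its weight: the bar must never swing out to near its stops or be pressed or leaned on hard, neither with a carrier nor with the hand. Leave the bottle, the tub and the slide box where they stand.

Things in the scene. Friction and masses are not known exactly. Their poses are not given: they have to be found in the camera images.
- stand: Balancing stand, fixed: base plate 130x90x12 mm, post, and a fork 24 mm wide (along the bar), top at z = 143 mm, that carries the pivoting bar. Origin: underside centre of the base, right under the pivot. y axis: along the level bar, +y to the counterweight's arm (robot's left); yaw within 0.15 rad. Pivot axis: along x, through the bar's centre line 130 mm above the origin.
- bar (a joint): Tilt of the bar, rad: 0 level, positive with the counterweight's arm (+y) down; stops at +-0.21, keep within +-0.17. Aluminium strip 10 mm wide, 14 mm high, 245 mm long from pivot to +y end, 145 mm to -y end. Tilt is proportional to the unbalanced moment (about 2.3 N m per rad); lightly damped: a load let go suddenly makes it overshoot; settles in 1 s. Starts near +0.11.
- weight (a joint): Counterweight: dark steel block 32x26x34 mm clamped on the +y arm, nearly all of it under the bar (2.5 mm above the bar's top). Value: its shift outward in m from 212.5 mm off the pivot. Clamped firmly; it stays where it is.
- ring_big (a point): Centre of the bar's top face at the dark ring on the arm without counterweight, 90 mm from the pivot (-y); moves with the bar; y axis along the bar.
- ring_small (a point): Centre of the bar's top face at the dark ring on the counterweight's arm, 150 mm from the pivot (+y); moves with the bar; y axis along the bar, pointing outward.
- big: Large carrier, loose, 0.46 to 0.64 kg: grey upside-down-U saddle with a white-capped aluminium canister (42 mm across, 54 high) on each side; 110 mm in x, 44 in y, 115 high. Origin: underside centre, z up. Slot along y, open below, 18 mm wide, ceiling 60 mm above origin: hung, the ceiling lies on the bar's top, slot along the bar, either way round. Starts on the worktop.
- big_tab (a point): Middle of the large carrier's grip tab, 95 mm above its origin. The tab is 14 mm (x) by 26 mm (y), from 74 to 115 mm high, on a roof 28 mm (x) by 26 mm (y) that spans 60 to 74 mm.
- small: Small carrier, loose, 0.25 to 0.31 kg: as the large one, same slot and heights, but canisters 28 mm across and 44 high; 82 mm in x, 40 in y. Origin: underside centre, z up, slot along y. Once hung it slides along the bar under a push of about 1 to 4 N; best pushed low, at the roof's end. Balanced, it ends 40 to 145 mm from the pivot.
- small_tab (a point): Middle of the small carrier's grip tab, 95 mm above its origin. The tab is 14 mm (x) by 26 mm (y), from 74 to 115 mm high, on a roof 28 mm (x) by 40 mm (y) that spans 60 to 74 mm.
- bottle: Bystander: brown bottle with a blue cap, 47 mm across, 88 mm high. Origin: centre of underside.
- tub: Bystander: flat round white tub, 90 mm across, 32 mm high. Origin: centre of underside.
- slidebox: Bystander: small white slide box 35x85x32 mm, between the papers and the tall fixed machine on the right, whose front is at x = 0.42 m (right of y = -0.27 m, 0.39 m high: go round it). Origin: centre of underside.

How it is judged:
On the way, in this order (a step that is already met when the one before it is completed fails the run):
1. The large carrier hangs over the ring on the arm without counterweight, let go (z of big in the frame of ring_big between -0.067 and -0.054 m and x of big in the frame of ring_big between -0.009 and 0.009 m and y of big in the frame of ring_big between -0.02 and 0.02 m and angle between the z axis of big and the z axis of ring_big, either way round below 0.08 rad and contact force between the fingers and big below 0.05 N), for 0.3 s.
2. The small carrier hangs over the ring on the counterweight's arm, let go (z of small in the frame of ring_small between -0.067 and -0.054 m and x of small in the frame of ring_small between -0.009 and 0.009 m and y of small in the frame of ring_small between -0.02 and 0.02 m and angle between the z axis of small and the z axis of ring_small, either way round below 0.08 rad and contact force between the fingers and small below 0.05 N), for 0.3 s.
At the end, for the whole second after the job is handed in: The bar rests level within 0.012 rad (0.7 degrees); both carriers hang astride it, seated flat: the large one within 25 mm of its ring, the small one on the counterweight's arm at or inward of its ring; all at rest (z of big in the frame of ring_big between -0.067 and -0.054 m and x of big in the frame of ring_big between -0.009 and 0.009 m and y of big in the frame of ring_big between -0.025 and 0.025 m and angle between the z axis of big and the z axis of ring_big, either way round below 0.08 rad and z of small in the frame of ring_small between -0.067 and -0.054 m and x of small in the frame of ring_small between -0.009 and 0.009 m and y of small in the frame of ring_small between -0.13 and 0.02 m and angle between the z axis of small and the z axis of ring_small, either way round below 0.08 rad and value of joint bar between -0.012 and 0.012 rad and velocity of joint bar between -0.03 and 0.03 rad/s and linear speed of each of small, big below 0.02 m/s); the robot touches nothing.
It fails at once if The bar swings beyond 0.17 rad either way (value of joint bar above 0.17 rad or value of joint bar below -0.17 rad).
It fails at once if A carrier is pressed or dropped on the bar or stand with over 13 N (contact force between any of big, small and stand above 13 N).
It fails at once if The hand bears on the bar or stand with over 6 N (contact force between any of the arm, the fingers and stand above 6 N).
It fails at once if The bottle, tub or slide box is moved by more than 25 mm (distance of any of bottle, tub, slidebox from where it was at the start of the episode above 0.025 m).
It also fails if it takes over 72 s, if anything falls off the work surface, if the arm or the gripper's body presses on something with over 40 N, if the wrist force passes 120 N, or if a joint passes its speed limit or range.

### The arm

A 6-joint arm with a two-finger parallel gripper is mounted at the origin on a cart in front of the work surface, level with it; the furniture and walls round the work are solid. World frame = base frame: x ahead of the robot, y to its left, z up, the work surface at z = 0. Lengths are in m, angles in rad, forces in N, time in s.
With the tool pointing down it reaches from about 0.35 to 0.775 m from the base axis. Payload 5.5 kg.
Tool frame: the origin (TCP) lies where the fingers leave the gripper's body, on its centre line; the fingertips stand env.tip_reach ahead of it and the grasp point (between the pads) lies 54 mm ahead of it (env.tip_reach is the distance from the TCP to the fingertips, in m); z points along the fingers, y is the line along which they close (so a half turn about z gives the same grasp; the last joint's range is limited). The gripper opens to 85 mm and grips with 20 to 120 N. Pads are 22 mm wide; open, the fingers measure 114 mm over their backs; the gripper's body (76 mm by 85 mm) begins 54 mm behind the grasp point. The pads swing forward as they close: fully open they stand 13 mm farther back than shut.
Start: joints at [-1.325, 0.313, 0.046, 1.304, 0, 1.431], TCP at [0.216, -0.533, 0.304] pointing down, gripper open.
Joint ranges: [-2.76, 2.76], [-0.86, 1.69], [-1.03, 1.26], [-2.2, 2.34], [-1.47, 1.5], [-3.14, 3.14]. Speed limits (rad/s): [2.57, 2.57, 3.14, 3.14, 3.14, 3.14].

### API

Orientations are given as a unit quaternion [w, x, y, z].
In Python, from workcell import status, optics, hand_in, env gives the robot as it stands.
- The arm moves only by the shell command python3 -m handwheel 'ROWS' [FORCE]. ROWS is a JSON object whose one key "deltas" holds a list of rows, each a list of 5 numbers: the opening, from -1 (shut) to 1 (fully open), then the shift along the tool's x, y, z in units of 40 mm (1.0 is 40 mm), then the turn about the tool's z in units of 10 degrees (1.0 is 10 degrees). In form: {"deltas": [[jaw, x, y, z, roll], ...]}. A call has 1 to 20 rows; each row shifts and turns the commanded pose from where the row before left it, along the tool's axes as they then stand; what a row does not reach is not made up. A row lasts 1/8 s, in which the tool goes at most 62.5 mm and 10.7 degrees, less where a joint would pass 70% of its speed; a pose out of reach is approached as far as the arm can. A call is refused whole if a number of a shift passes 1 or a number of a turn 1, either way. A call with a gripper value outside its range is refused whole. The fingers move at their own pace and stop on an object; FORCE is the grip in N (left out, the last holds). Time passes only in rows, so rows that do not move let the fingers close. It gives the time, the measured TCP pose, the force, the opening and the grip force at its end, in the units of the state.
- status.get_state(): the state, without advancing time (a new reading comes with each control period).
- optics.read_camera(name): name is "side" or "top" or "wrist"; returns a dict with "frame" (480x640x3 uint8, red, green, blue), "depth" (480x640 float32, m along the optical axis (not along the pixel's ray), 0 where there is no reading), "vfov" (degrees; the focal length in pixels is half the picture's height over the tangent of half this angle, whatever the lens; pixels are square), "cx", "cy" (the principal point, pixels), "origin" and "attitude" of the camera in the world. Camera axes: x right, y down, z forward; pixel columns grow to the right and rows downward; lengths in m; the calibration is good to about 2 mm. A picture is of the moment at which its call begins.
- hand_in(): hands the job in; it is judged then, once.
The state is a dict: "clock": time; "joint_pos": joint angles; "qvel": joint speeds; "tau": joint torques, N m; "tcp_pos": TCP position; "orientation": TCP orientation; "wrist_force": force on the tool from outside, world axes, zero at the start; "ft_torque": the same for the moment, N m; "finger_gap": finger opening in m; "grip_force": force on a finger pad.
Only numpy, scipy, OpenCV 4.12 (cv2) and the standard library are available. Lean on these libraries where they do the work, as an engineer would, in place of code of your own. Each camera call takes 0.05 s, during which the arm holds its last target. There are 200 camera calls.

## Working session

There is one attempt and no reset: what is moved stays moved. The work goes in short steps, Python scripts to look and compute and a shell command to move; the robot and the scene stay as the last step left them, time stands still between calls to the robot, and variables do not carry over. Pictures are saved under pics/ and viewed, at most 10 in all, crops included, and the job is handed in when it is done.

```bash
ls; mkdir -p pics; cat > h.py <<'E'
import numpy as np, cv2
from workcell import status, optics, hand_in, env
from scipy.spatial.transform import Rotation as R
def Rm(q):
    q=np.array(q)
    if q.shape==(3,3): return q
    return R.from_quat([q[1],q[2],q[3],q[0]]).as_matrix()
def cam(n):
    c=optics.read_camera(n); c['f']=240/np.tan(np.radians(c['vfov'])/2); c['R']=Rm(c['attitude']); c['o']=np.array(c['origin']); return c
def ray(c,u,v):
    return c['R']@np.array([(u-c['cx'])/c['f'],(v-c['cy'])/c['f'],1.])
def onz(c,u,v,z):
    d=ray(c,u,v); return c['o']+d*(z-c['o'][2])/d[2]
def cloud(c):
    v,u=np.mgrid[0:480,0:640]; d=c['depth']
    p=np.stack([(u-c['cx'])/c['f']*d,(v-c['cy'])/c['f']*d,d],-1)@c['R'].T+c['o']
    p[d<=0]=np.nan; return p
def save(c,n): cv2.imwrite(f'pics/{n}.png',c['frame'][:,:,::-1])
E
python3 - <<'E'
from h import *
print(env.tip_reach); s=status.get_state()
for k in s: print(k,np.round(s[k],4))
for n in ['side','top','wrist']:
    c=cam(n); save(c,n+'0'); print(n,c['vfov'],c['cx'],c['cy'],c['o'],np.round(c['R'],3).tolist(), (c['depth']>0).mean())
a=[cv2.imread(f'pics/{n}0.png') for n in ['side','top']]
E
```

```text
pics
0.0726
clock 0.0
joint_pos [-1.3246  0.314   0.0449  1.3036 -0.      1.4312]
qvel [-0.0001  0.0001 -0.001  -0.0003  0.0001 -0.0006]
tau [ 7.00000e-04 -4.80623e+01  2.98536e+01  1.92000e-02 -1.00000e-04
 -0.00000e+00]
tcp_pos [ 0.2163 -0.5324  0.303 ]
orientation [-9.000e-04  9.815e-01  1.917e-01 -0.000e+00]
wrist_force [ 0.1585 -0.5608  0.3342]
ft_torque [-0.0358  0.0007 -0.0099]
grip_force 0.0
finger_gap 0.0854
side 53.21501961302349 316.2775431089153 246.2566797937036 [-0.09070587  0.0812828   1.05458566] [[0.009, -0.845, 0.534], [-1.0, -0.013, -0.005], [0.011, -0.534, -0.846]] 0.9959895833333333
top 51.27900529983356 317.65453509705816 228.87049122332544 [0.34184698 0.09686311 1.1660901 ] [[-0.011, -0.984, 0.177], [-1.0, 0.008, -0.017], [0.015, -0.177, -0.984]] 0.996044921875
wrist 64.15233996940682 324.57874092745334 238.97578055467434 [ 0.28455965 -0.50433551  0.37314847] [[0.375, -0.887, -0.269], [-0.927, -0.359, -0.108], [-0.001, 0.289, -0.957]] 0.9958561197916667
```

View pics/side0.png

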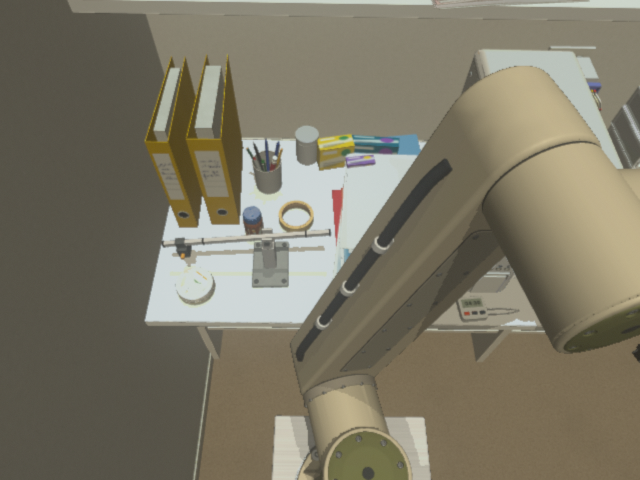

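View pics/top0.png

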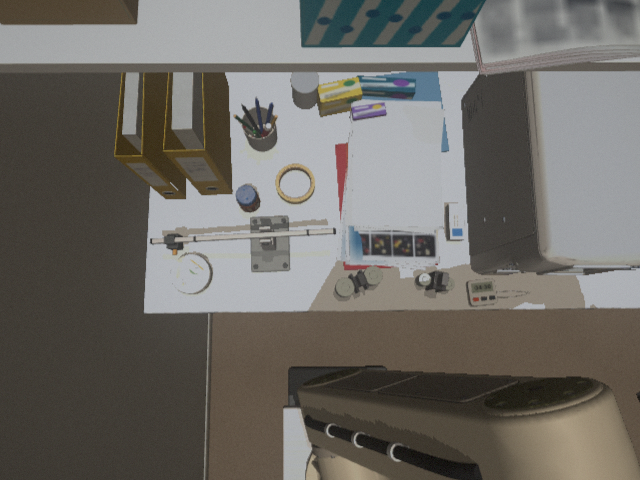

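The top view shows the bar from about (152,240) to (335,231), the stand at (269,243), the big carrier near (360,282), the small one near (434,280), the tub at (190,272), the bottle at (247,197) and the slide box at (455,222). Next I'll enlarge the carriers and the bar.

```bash
python3 - <<'E'
from h import *
a=cv2.imread('pics/top0.png')
p=cv2.resize(a[255:305,320:460],None,fx=5.7,fy=5.7,interpolation=cv2.INTER_CUBIC)
q=cv2.resize(a[205:305,140:345],None,fx=3.9,fy=3.9,interpolation=cv2.INTER_CUBIC)[:310]
p=p[:285,:799]; q=q[:,:799]
cv2.imwrite('pics/zoom.png',np.vstack([p,np.pad(q,((0,0),(0,p.shape[1]-q.shape[1]),(0,0)))]) [:600])
c=cam('top'); P=cloud(c)
def show(n,r0,r1,c0,c1,st=2):
    print(n)
    for r in range(r0,r1,st):
        print(r,' '.join('%4d'%(1000*P[r,k,2]) if np.isfinite(P[r,k,2]) else ' nan' for k in range(c0,c1,st)))
show('carr',262,300,332,386,2)
show('small',264,294,412,456,2)
E
```

```text
Traceback (most recent call last):
ValueError: index can't contain negative values
```

```bash
python3 - <<'E'
from h import *
a=cv2.imread('pics/top0.png')
p=cv2.resize(a[255:305,320:460],(798,285),interpolation=cv2.INTER_CUBIC)
q=cv2.resize(a[208:284,140:345],(798,300),interpolation=cv2.INTER_CUBIC)
cv2.imwrite('pics/zoom.png',np.vstack([p,q]))
c=cam('top'); P=cloud(c)
def show(n,r0,r1,c0,c1,st=2):
    print(n, list(range(c0,c1,st)))
    for r in range(r0,r1,st):
        print(r,' '.join('%4d'%(1000*P[r,k,2]) if np.isfinite(P[r,k,2]) else ' nan' for k in range(c0,c1,st)))
show('carr',262,300,332,386,2)
show('small',264,294,412,456,2)
E
```

```text
carr [332, 334, 336, 338, 340, 342, 344, 346, 348, 350, 352, 354, 356, 358, 360, 362, 364, 366, 368, 370, 372, 374, 376, 378, 380, 382, 384]
262   -2    0   -2    0   -1    1    5    6    7   12   12   13   17   10   11   16   12   11   12    8   12    9   14   11   10    9  nan
264    1    2    1   -3   -1    2    4    5    3   12   10   13   13   10   14   13   12   12   10   13    9    9    5    6   10   10    7
266    0    0    0    2    0   -3    5    4    3    3    1    2    3    0    5    5    2    0    0   55   54   56   55    5    2    2    0
268    4    1   -2    1    1    0    0    1    0    0    1    9    1   -1    3    6    7   54   56   55   53   52   53   52    0    1    0
270   -1    1    1    1   -2    0    0    0    2   -1   -1    2    0   -2   63    1   30   57   58   56   55   54   54   54   55   -3    0
272    4    3    1   -2    0    5    0    2    0    0    2    0    4   23   62  117   55   52   54   58   55   60   57   56   48    1   -2
274    2    2    1    0    0    0    1    4    2   63   61   -1   -1  116  115  118   74   56   53   59   57   55   55   56  
[... 2808 characters left out ...]
0   41   45    2
282   -2   -2    9   30   42   46   46   46   41   46   64   74   73   87  109  115  118  118   44   45   45   43
284    1    0    0   16   30   44   43   42   25   45   67   74   75   91  103  115  114  114   45   44   44   43
286   -3    0    4    3   -1    0    1    9   28   54   69   72   74   73   74   78   72   43   42   48   45    1
288   -1    0    1   -2   -1   -2    2   15   32   51   67   74   73   76   76   72   74   46   50   47   46    1
290    1    1    0    0   -4    0   -3    1    2    5    0    1   14   34   53   64   10   15   -2    2   -1    3
292    3    1    1    2    1    1    1    3    1    0    0    1    0    0    3    4  nan    0   -1    0    0    0
```

View pics/zoom.png

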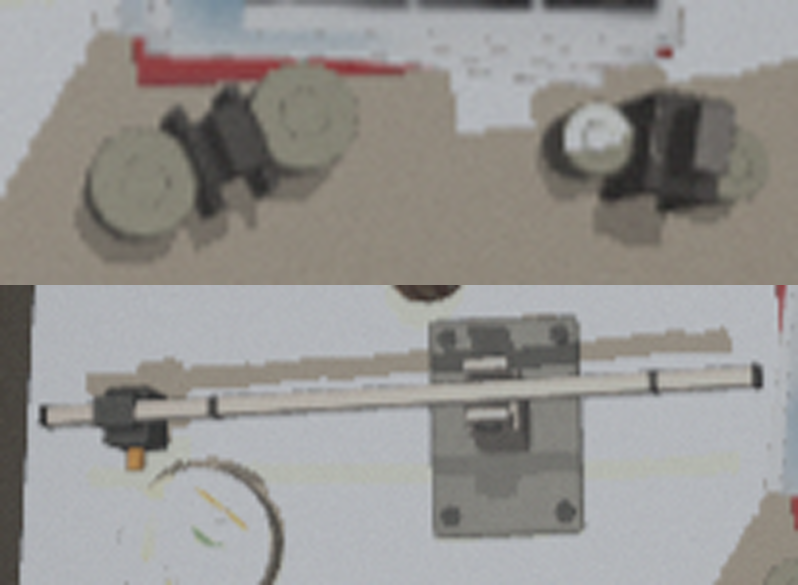

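The zoom shows the big carrier's caps at top-view pixels (345,287) and (373,275) with its tab near (361,279). The small carrier's caps are near (424,279) and (450,284) with its tab at (445,279). The rings are dark bands at about (194,240) and (308,233).

```bash
python3 - <<'E'
from h import *
c=cam('top'); P=cloud(c); rgb=c['frame'].astype(int)
V,U=np.mgrid[0:480,0:640]
def sel(z0,z1,r0,r1,c0,c1):
    return (P[...,2]>z0)&(P[...,2]<z1)&(V>=r0)&(V<r1)&(U>=c0)&(U<c1)
def circ(m):
    ct=max(cv2.findContours(m.astype(np.uint8),cv2.RETR_EXTERNAL,cv2.CHAIN_APPROX_NONE)[0],key=len)
    return cv2.minEnclosingCircle(ct)
for n,(r0,r1,c0,c1),cut,h in [('big',(262,300,332,386),359,.0545),('small',(264,294,412,456),437,.0445)]:
    cs=[]
    for a,b in [(c0,cut),(cut,c1)]:
        m=sel(h-.008,h+.007,r0,r1,a,b).astype(np.uint8); m=cv2.morphologyEx(m,cv2.MORPH_OPEN,np.ones((3,3),np.uint8))
        (u,v),r=circ(m); X=onz(c,u,v,h); cs.append(X); print(n,'cap',u,v,r,X, r*1.11/c['f'])
    d=cs[0]-cs[1]; print('mid',(cs[0]+cs[1])/2,'dist',np.linalg.norm(d),'ang x axis deg',np.degrees(np.arctan2(d[1],d[0])))
    for z0,z1,k in [(.107,.125,'tab'),(.066,.082,'roof')]:
        m=sel(z0,z1,r0,r1,c0,c1); q=P[m][:,:2]; (xy,wh,an)=cv2.minAreaRect((q*1000).astype(np.float32)); print(k,m.sum(),P[m].mean(0),xy,wh,an)
# bar
m=sel(.10,.18,222,250,148,342)&(rgb.min(2)>110)
q=P[m]; p=np.polyfit(q[:,1],q[:,0],1); q=q[abs(q[:,0]-np.polyval(p,q[:,1]))<.006]
p=np.polyfit(q[:,1],q[:,0],1); pz=np.polyfit(q[:,1],q[:,2],1); print('bar x(y)',p,'z(y)',pz,q[:,1].min(),q[:,1].max(),len(q))
for n in ['top','side']:
    c=cam(n); g=c['frame'].astype(int).sum(2)
    # brightness profile along bar centre line in image using world line
    ys=np.arange(q[:,1].min()-.03,q[:,1].max()+.03,.001); out=[]
    for y in ys:
        X=np.array([np.polyval(p,y),y,np.polyval(pz,y)]); Y=c['R'].T@(X-c['o']); u=c['cx']+c['f']*Y[0]/Y[2]; v=c['cy']+c['f']*Y[1]/Y[2]
        out.append(g[int(v+.5)-1:int(v+.5)+2,int(u+.5)].mean())
    out=np.array(out); bad=out<330; print(n,np.round(ys[bad],3).tolist())
E
```

```text
big cap 344.72222900390625 286.27777099609375 9.61136245727539 [0.41181267 0.01956788 0.0545    ] 0.021335789746410594
big cap 372.5909118652344 274.68182373046875 9.50107479095459 [ 0.43688268 -0.0430481   0.0545    ] 0.021090967592350456
mid [ 0.42434767 -0.01174011  0.0545    ] dist 0.06744825320268134 ang x axis deg 111.82003909587527
tab 85 [ 0.42438965 -0.01144256  0.11525933] (424.4276123046875, -11.682296752929688) (25.378311157226562, 14.129037857055664) 19.9709529876709
roof 62 [ 0.42250672 -0.00662397  0.07363789] (423.91571044921875, -11.641582489013672) (33.17648696899414, 28.05241584777832) 24.293575286865234
small cap 424.7105407714844 278.7105407714844 6.810227870941162 [ 0.42756066 -0.16130567  0.0445    ] 0.015117689154419413
small cap 448.5 283.5 6.041623115539551 [ 0.41631333 -0.21433918  0.0445    ] 0.013411501344706032
mid [ 0.421937   -0.18782242  0.0445    ] dist 0.05421305006451519 ang x axis deg 78.02614156180388
tab 89 [ 0.42211791 -0.18662373  0.11488956] (422.4245300292969, -187.31564331054688) (15.344038009643555, 26.012969970703125) 79.99478912353516
ro
[... 430 characters left out ...]
.394, 0.395, 0.396, 0.397, 0.398, 0.399, 0.4, 0.401, 0.402, 0.403, 0.404, 0.405, 0.406, 0.433, 0.434, 0.435, 0.436, 0.444, 0.445, 0.446, 0.447, 0.448, 0.449, 0.45, 0.451, 0.452, 0.453, 0.454, 0.455, 0.456, 0.457, 0.458, 0.459, 0.46, 0.461, 0.462, 0.463, 0.464, 0.465, 0.466]
side [0.047, 0.048, 0.101, 0.102, 0.103, 0.34, 0.341, 0.385, 0.386, 0.387, 0.388, 0.389, 0.39, 0.391, 0.392, 0.393, 0.394, 0.395, 0.396, 0.397, 0.398, 0.399, 0.4, 0.401, 0.402, 0.403, 0.404, 0.405, 0.434, 0.435, 0.436, 0.437, 0.438, 0.439, 0.44, 0.441, 0.442, 0.443, 0.444, 0.445, 0.446, 0.447, 0.448, 0.449, 0.45, 0.451, 0.452, 0.453, 0.454, 0.455, 0.456, 0.457, 0.458, 0.459, 0.46, 0.461, 0.462, 0.463, 0.464, 0.465, 0.466]
```

```bash
python3 -m handwheel '{"deltas":[[1,0.2,-0.35,0,0],[1,0.4,-0.7,0,0],[1,0.4,-0.7,0,0],[1,0.4,-0.7,0,0],[1,0.4,-0.7,0,0],[1,0.4,-0.7,0,0],[1,0.4,-0.7,0,0],[1,0.4,-0.7,0,0],[1,0.8,-0.6,0,0],[1,0.8,-0.6,0,0],[1,0.8,-0.6,0,0],[1,0.8,-0.6,0,0],[1,0.8,-0.6,0,0],[1,0.8,-0.6,0,0],[1,0.8,-0.6,0,0],[1,0.8,-0.6,0,0.06],[1,0.3,-0.06,0,0],[1,0,0,0,0],[1,0,0,0,0]]}' 40
python3 - <<'E'
from h import *
s=status.get_state(); print(np.round(s['tcp_pos'],4),np.round(s['orientation'],4),np.round(s['joint_pos'],3))
for n in ['side','wrist']:
    c=cam(n); save(c,n+'1')
a=[cv2.imread(f'pics/{n}1.png') for n in ['side','wrist']]
cv2.imwrite('pics/two1.png',cv2.resize(np.hstack(a),(800,300),interpolation=cv2.INTER_AREA))
E
```

```text
clock: 2.72
tcp_pos: [0.423, -0.0128, 0.3038]
orientation: [0.0, 0.983, 0.186, -0.0]
wrist_force: [0.0, -0.4, -0.4]
finger_gap: 0.0855
grip_force: 0.0
[ 0.423  -0.0128  0.3038] [ 1.000e-04  9.825e-01  1.861e-01 -3.000e-04] [-0.22   0.02  -0.309  1.242 -0.     2.547]
```

View pics/two1.png

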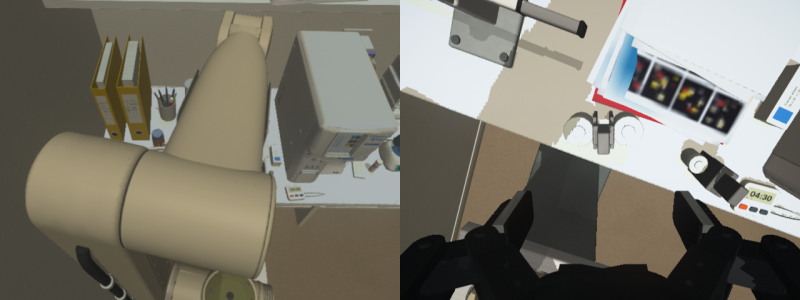

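The wrist view shows the big carrier between the fingers' lines, with caps at about wrist pixels (925,210) and (1005,210) of the doubled picture, and the small carrier at lower right. I'll measure both again from this second view.

```bash
cat > m.py <<'E'
from h import *
def carr(P,ctr,h,rad=.075):
    d=np.hypot(P[...,0]-ctr[0],P[...,1]-ctr[1])<rad
    z=P[...,2]; out={}
    for k,a,b in [('tab',.107,.125),('roof',.067,.081)]:
        q=P[d&(z>a)&(z<b)]
        if len(q)>20: out[k]=(len(q),np.round(cv2.minAreaRect((q[:,:2]*1000).astype(np.float32))[0],1),np.round(cv2.minAreaRect((q[:,:2]*1000).astype(np.float32))[1:][0],1),cv2.minAreaRect((q[:,:2]*1000).astype(np.float32))[2], np.round(q.mean(0)*1000,1))
    m=(d&(z>h-.007)&(z<h+.007)).astype(np.uint8); m=cv2.morphologyEx(m,cv2.MORPH_OPEN,np.ones((5,5),np.uint8))
    n,l,st,_=cv2.connectedComponentsWithStats(m)
    for i in range(1,n):
        if st[i,4]>150:
            q=P[l==i]; o=cv2.minEnclosingCircle((q[:,:2]*1000).astype(np.float32)); out['cap%d'%i]=(len(q),np.round(o[0],1),round(o[1],1),np.round(q[:,2].mean()*1000,1))
    return out
E
python3 - <<'E'
from m import *
c=cam('wrist'); P=cloud(c)
for n,ctr,h in [('big',(.4243,-.0117),.0545),('small',(.4224,-.1873),.0445)]:
    print(n); [print(' ',k,v) for k,v in carr(P,ctr,h).items()]
E
```

```text
big
  tab (719, array([425.4, -11.7]), array([25.9, 13.5]), 21.347373962402344, array([426.3, -11.5, 114.5]))
  roof (560, array([425.4, -12. ]), array([26.1, 27.9]), 22.19301414489746, array([427.8, -11.4,  73.5]))
  cap1 (1833, array([438.3, -43.4]), 21.5, np.float64(54.2))
  cap2 (1849, array([412.6,  19.7]), 21.4, np.float64(54.2))
small
  tab (786, array([ 423. , -186.8]), array([15.7, 26.1]), 78.32135009765625, array([ 423.7, -185.1,  113.6]))
  roof (1046, array([ 423., -187.]), array([28.7, 40.1]), 78.38763427734375, array([ 425.6, -181.2,   73.6]))
  cap1 (1062, array([ 427.4, -168. ]), 21.6, np.float64(44.3))
```

```bash
python3 -m handwheel '{"deltas":[[1,0.055,0,0.6,0],[1,0,0,0.8,0],[1,0,0,0.8,0],[1,0,0,0.7,0],[1,0,0,0.5,0],[1,0,0,0.4,0],[1,0,0,0,0],[1,0,0,0,0],[-1,0,0,0,0],[-1,0,0,0,0],[-1,0,0,0,0],[-1,0,0,0,0],[-1,0,0,0,0],[-1,0,0,0,0],[-1,0,0,0,0]]}' 25
```

```text
clock: 4.75
tcp_pos: [0.4259, -0.0115, 0.1519]
orientation: [0.0, 0.982, 0.187, 0.0]
wrist_force: [-0.0, -1.8, -0.4]
finger_gap: 0.0137
grip_force: 31.5
```

```bash
python3 -m handwheel '{"deltas":[[-1,0,0,-0.3,0],[-1,0,0,-0.7,0],[-1,0,0,-0.8,0],[-1,0,0,-0.8,-0.4],[-1,0,0,-0.8,-0.8],[-1,0,0,-0.7,-0.8],[-1,0,0,-0.4,-0.8],[-1,0,0,-0.1,-0.8],[-1,0,0,0,-0.8],[-1,0,0,0,-0.8],[-1,0,0,0,-0.8],[-1,0,0,0,-0.6],[-1,0,0,0,-0.42],[-1,0.4,0.4,0,0],[-1,0.8,0.7,0,0],[-1,0.8,0.7,0,0],[-1,0.5,0.45,0,0],[-1,0.2,0.15,0,0],[-1,0,0,0,0],[-1,0,0,0,0]]}' 30
python3 - <<'E'
from h import *
s=status.get_state(); print(np.round(s['tcp_pos'],4),np.round(s['orientation'],4),np.round(s['joint_pos'],3))
a=[]
for n in ['top','wrist']:
    c=cam(n); save(c,n+'2'); a.append(c['frame'][:,:,::-1])
cv2.imwrite('pics/two2.png',cv2.resize(np.hstack(a),(800,300),interpolation=cv2.INTER_AREA))
E
```

```text
clock: 7.25
tcp_pos: [0.5177, 0.0988, 0.3359]
orientation: [-0.0, 0.697, 0.717, -0.001]
wrist_force: [-0.3, -0.1, -4.6]
finger_gap: 0.0137
grip_force: 30.7
[0.5177 0.0988 0.3359] [-2.000e-04  6.967e-01  7.173e-01 -5.000e-04] [ 0.036  0.213 -0.009  1.35  -0.     1.578]
```

View pics/two2.png

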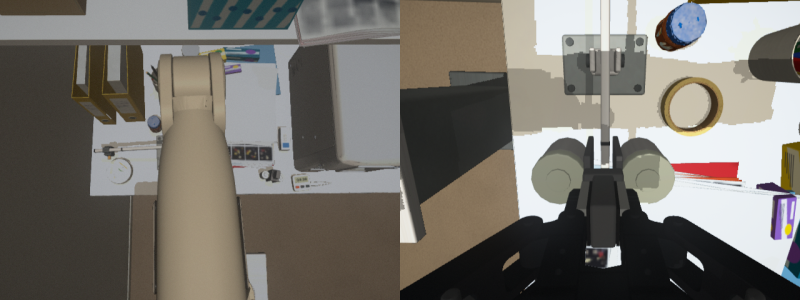

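The wrist view shows the big carrier in the gripper, with caps at about wrist pixels (250,275) and (395,275) at full scale. The bar runs up the picture near u≈327 with the ring visible, so I can measure carrier and bar in the same view.

```bash
python3 - <<'E'
from m import *
c=cam('wrist'); P=cloud(c); rgb=c['frame'].astype(int); z=P[...,2]
b=(z>.11)&(z<.165)&(abs(P[...,0]-.517)<.025)&(rgb.min(2)>120)
q=P[b]; 
for _ in range(3):
    p=np.polyfit(q[:,1],q[:,0],1); q=q[abs(q[:,0]-np.polyval(p,q[:,1]))<.0065]
pz=np.polyfit(q[:,1],q[:,2],1); print('bar',p,pz,q[:,1].min(),q[:,1].max(),len(q),'x at .1005:',np.polyval(p,.1005))
g=c['frame'].astype(int).sum(2)
for y in np.arange(.085,.135,.002):
    X=np.array([np.polyval(p,y),y,np.polyval(pz,y)]); Y=c['R'].T@(X-c['o']); u=c['cx']+c['f']*Y[0]/Y[2]; v=c['cy']+c['f']*Y[1]/Y[2]; print(round(y,3),int(u),int(v),g[int(v),int(u)],end='; ')
print()
# caps: z about .184+.054
m=((z>.228)&(z<.246)&(rgb.min(2)>90)).astype(np.uint8); n,l,st,_=cv2.connectedComponentsWithStats(cv2.morphologyEx(m,cv2.MORPH_OPEN,np.ones((5,5))))
for i in range(1,n):
    if st[i,4]>300:
        q=P[l==i]; o=cv2.minEnclosingCircle((q[:,:2]*1000).astype(np.float32)); print(st[i],o,q[:,2].mean())
E
```

```text
bar [-0.03110433  0.52321454] [-0.10607056  0.15695889] 0.07250208951383985 0.24739655208190336 2942 x at .1005: 0.520088552029169
0.085 327 251 346; 0.087 327 249 345; 0.089 327 246 346; 0.091 327 243 349; 0.093 327 240 349; 0.095 327 238 348; 0.097 327 235 348; 0.099 327 232 171; 0.101 327 229 120; 0.103 327 226 315; 0.105 327 224 350; 0.107 327 221 353; 0.109 327 218 353; 0.111 327 215 355; 0.113 327 212 353; 0.115 327 209 350; 0.117 327 206 351; 0.119 327 203 355; 0.121 327 201 352; 0.123 327 198 409; 0.125 327 195 458; 0.127 327 192 458; 0.129 327 189 458; 0.131 327 186 458; 0.133 327 183 455; 
[ 210  244   83   82 4982] ((483.66064453125, 96.9745101928711), 21.332794189453125) 0.23851222874785397
[ 357  245   83   81 4918] ((551.8176879882812, 98.95288848876953), 21.288175582885742) 0.23853905911949352
```

```bash
python3 -m handwheel '{"deltas":[[-1,0.045,0.06,0,0],[-1,0,0,0.4,0],[-1,0,0,0.5,0],[-1,0,0,0.5,0],[-1,0,0,0.4,0],[-1,0,0,0.3,0],[-1,0,0,0.1,0],[-1,0,0,0,0],[-1,0,0,0,0],[-1,0,0,0,0]]}'
python3 - <<'E'
from m import *
c=cam('wrist'); P=cloud(c); rgb=c['frame'].astype(int); z=P[...,2]
save(c,'w3')
b=(z>.11)&(z<.165)&(abs(P[...,0]-.519)<.008)&(rgb.min(2)>120)&(P[...,1]>.12)
q=P[b]; p=np.polyfit(q[:,1],q[:,0],1);pz=np.polyfit(q[:,1],q[:,2],1); print(p,pz,np.polyval(p,.1),len(q),q[:,1].max())
m=((z>.14)&(z<.158)&(rgb.min(2)>90)).astype(np.uint8); n,l,st,_=cv2.connectedComponentsWithStats(cv2.morphologyEx(m,cv2.MORPH_OPEN,np.ones((5,5))))
for i in range(1,n):
    if st[i,4]>300:
        q=P[l==i]; o=cv2.minEnclosingCircle((q[:,:2]*1000).astype(np.float32)); print(st[i],o,q[:,2].mean())
s=status.get_state();print(s['wrist_force'],s['tcp_pos'])
E
```

```text
clock: 8.65
tcp_pos: [0.5212, 0.1013, 0.2485]
orientation: [0.0, 0.696, 0.718, 0.0]
wrist_force: [0.0, -0.3, -5.1]
finger_gap: 0.0135
grip_force: 30.7
[-0.03826802  0.5246395 ] [-0.1066725  0.1571358] 0.5208126945239567 4472 0.22580632239140358
[283  57  14  59 714] ((503.927978515625, 190.0225830078125), 11.801216125488281) 0.14261037758934852
[346  57  14  59 717] ((530.9489135742188, 190.79542541503906), 11.814425468444824) 0.14265218657896453
[ 312  167   21  101 1921] ((520.16796875, 132.02120971679688), 24.439189910888672) 0.14298932193175523
[ 210  245   83   81 4965] ((487.1290283203125, 99.79908752441406), 21.20425033569336) 0.15088171829224176
[ 357  245   82   81 4929] ((555.4949951171875, 101.72525787353516), 21.051488876342773) 0.15097157006369616
[ 0.6589389  -0.44546693 -5.20151166] [0.52115622 0.10128942 0.24836737]
```

```bash
python3 -m handwheel '{"deltas":[[-1,0,0,0.07,0],[-1,0,0,0.07,0],[-1,0,0,0.04,0],[-1,0,0,0.04,0],[-1,0,0,0.04,0],[-1,0,0,0.04,0],[-1,0,0,0.04,0],[-1,0,0,0,0],[-1,0,0,0,0]]}' 22
python3 -m handwheel '{"deltas":[[-1,0,0,0.04,0],[-1,0,0,0.04,0],[-1,0,0,0.04,0],[-1,0,0,0,0],[-1,0,0,0,0]]}'
python3 -m handwheel '{"deltas":[[-1,0,0,0.03,0],[-1,0,0,0.03,0],[-1,0,0,0.03,0],[-1,0,0,0,0],[-1,0,0,0,0]]}'
python3 - <<'E'
from m import *
c=cam('wrist'); P=cloud(c); rgb=c['frame'].astype(int); z=P[...,2]
b=(z>.11)&(z<.165)&(abs(P[...,0]-.519)<.01)&(rgb.min(2)>120)&(P[...,1]>.12)
q=P[b]; pz=np.polyfit(q[:,1],q[:,2],1); print(pz,len(q))
E
```

```text
clock: 9.82
tcp_pos: [0.5209, 0.1013, 0.2344]
orientation: [0.0, 0.697, 0.718, 0.0]
wrist_force: [0.0, -0.6, -3.4]
finger_gap: 0.0139
grip_force: 30.9
clock: 10.45
tcp_pos: [0.521, 0.1012, 0.2296]
orientation: [0.0, 0.697, 0.718, 0.0]
wrist_force: [0.7, -1.3, -1.7]
finger_gap: 0.0136
grip_force: 31.0
clock: 11.08
tcp_pos: [0.521, 0.1012, 0.226]
orientation: [0.0, 0.697, 0.718, 0.0]
wrist_force: [0.2, -2.5, -0.7]
finger_gap: 0.0133
grip_force: 31.4
[0.03563638 0.13013901] 5002
```

```bash
python3 -m handwheel '{"deltas":[[-1,0,0,0.03,0],[-1,0,0,0.02,0],[-1,0,0,0,0],[-1,0,0,0,0]]}'
python3 -m handwheel '{"deltas":[[-0.55,0,0,0,0],[-0.4,0,0,0,0],[-0.3,0,0,0,0],[-0.2,0,0,0,0],[-0.2,0,0,0,0],[-0.2,0,0,0,0]]}'
python3 - <<'E'
from m import *
c=cam('wrist'); P=cloud(c); rgb=c['frame'].astype(int); z=P[...,2]; save(c,'w4')
b=(z>.11)&(z<.165)&(abs(P[...,0]-.519)<.01)&(rgb.min(2)>120)&(P[...,1]>.12)
q=P[b]; pz=np.polyfit(q[:,1],q[:,2],1); print(pz,len(q))
m=((z>.11)&(z<.14)&(rgb.min(2)>90)).astype(np.uint8); n,l,st,_=cv2.connectedComponentsWithStats(cv2.morphologyEx(m,cv2.MORPH_OPEN,np.ones((5,5))))
for i in range(1,n):
    if st[i,4]>2500:
        q=P[l==i]; o=cv2.minEnclosingCircle((q[:,:2]*1000).astype(np.float32)); print(st[i],o,q[:,2].mean())
E
```

```text
clock: 11.62
tcp_pos: [0.521, 0.1012, 0.2239]
orientation: [0.0, 0.697, 0.718, -0.0]
wrist_force: [0.4, -2.7, -0.7]
finger_gap: 0.0139
grip_force: 31.5
clock: 12.38
tcp_pos: [0.5209, 0.1013, 0.2239]
orientation: [0.0, 0.697, 0.718, 0.0]
wrist_force: [-0.7, -0.4, 0.2]
finger_gap: 0.0343
grip_force: 0.0
[0.08346187 0.12109935] 5026
[ 309    2   27  266 6223] ((517.9102783203125, 164.49798583984375), 52.92438888549805) 0.13516175644858724
[ 211  243   83   72 4143] ((486.533447265625, 99.92069244384766), 21.295869827270508) 0.1243774517041643
[ 357  243   82   73 4148] ((554.8687133789062, 102.1242446899414), 21.2003173828125) 0.12421958958846419
```

View pics/w4.png

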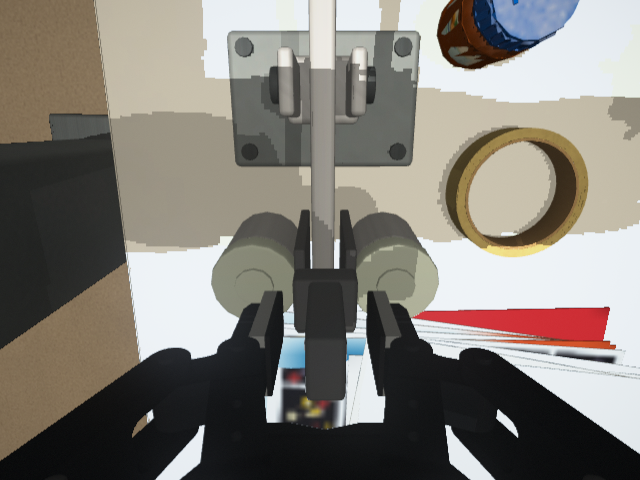

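```bash
python3 -m handwheel '{"deltas":[[-0.2,0,0,-0.3,0],[-0.2,0,0,-0.6,0],[0,0,0,-0.8,0],[1,-0.2,-0.1,-0.5,0],[1,-0.8,-0.3,-0.2,0],[1,-0.9,-0.33,0,0],[1,-0.9,-0.33,0,0],[1,-0.9,-0.33,0,0],[1,-0.9,-0.33,0,0],[1,-0.9,-0.33,0,0],[1,-0.9,-0.33,0,0],[1,-0.5,-0.2,0,0],[1,-0.24,-0.075,0,0],[1,0,0,0.2,-0.8],[1,0,0,0.5,-0.9],[1,0,0,0.4,-0.9],[1,0,0,0.1,-0.9]]}'
python3 -m handwheel '{"deltas":[[1,0,0,0.2,-0.9],[1,0,0,0,-0.9],[1,0,0,0,-0.9],[1,0,0,0,-0.9],[1,0,0,0,-0.57],[1,0,0,0,0],[1,0,0,0,0]]}' 
python3 - <<'E'
from m import *
c=cam('wrist'); P=cloud(c); save(c,'w5')
for k,v in carr(P,(.4229,-.187),.0445).items(): print(k,v)
s=status.get_state(); print(s['tcp_pos'],s['orientation'],s['joint_pos'])
E
```

```text
clock: 14.55
tcp_pos: [0.423, -0.1865, 0.2713]
orientation: [-0.001, 0.446, 0.895, 0.0]
wrist_force: [-0.2, -0.0, 0.1]
finger_gap: 0.0851
grip_force: 0.0
clock: 15.42
tcp_pos: [0.4234, -0.1871, 0.2641]
orientation: [0.0, 0.102, 0.995, -0.0]
wrist_force: [-0.2, 0.3, 0.8]
finger_gap: 0.0852
grip_force: 0.0
tab (986, array([ 422.1, -187.9]), array([14. , 25.9]), 78.5167236328125, array([ 421. , -187.5,  114.4]))
roof (1234, array([ 422.1, -188.1]), array([27.6, 40.1]), 78.7994384765625, array([ 416.9, -186.8,   73.8]))
cap1 (964, array([ 416.9, -214.4]), 14.4, np.float64(44.1))
cap2 (983, array([ 427.5, -161.5]), 14.3, np.float64(44.1))
[ 0.42338429 -0.18715772  0.26406053] [ 1.36448669e-04  1.01462664e-01  9.94839337e-01 -5.57961023e-05] [-5.89932348e-01  1.14486208e-01 -3.05349956e-01  1.15066681e+00
  2.94708918e-05 -3.86657217e-01]
```

```bash
python3 -m handwheel '{"deltas":[[1,0.025,-0.025,0.5,0],[1,0,0,0.8,0],[1,0,0,0.7,0],[1,0,0,0.5,0],[1,0,0,0.3,0],[1,0,0,0,0],[-1,0,0,0,0],[-1,0,0,0,0],[-1,0,0,0,0],[-1,0,0,0,0],[-1,0,0,0,0],[-1,0,0,0,0],[-1,0,0,0,0]]}' 25
```

```text
clock: 17.1
tcp_pos: [0.4223, -0.1882, 0.1522]
orientation: [0.0, 0.101, 0.995, -0.0]
wrist_force: [0.6, 1.9, 4.8]
finger_gap: 0.0135
grip_force: 28.5
```

```bash
python3 -m handwheel '{"deltas":[[-1,0,0,-0.3,0],[-1,0,0,-0.7,0],[-1,0,0,-0.8,0],[-1,0,0,-0.8,0],[-1,0,0,-0.8,0],[-1,0,0,-0.7,0],[-1,0,0,-0.5,0],[-1,0,0,-0.2,0],[-1,0,0,0,0]]}' 30
python3 - <<'E'
from m import *
c=cam('top'); P=cloud(c); z=P[...,2]
for zz in [.02,.05,.1,.15,.2,.25,.3]:
    m=(z>zz)&(z<zz+.05)&(P[...,1]>.24)&(P[...,1]<.6)&(P[...,0]>.53)
    print(zz,m.sum(), P[m][:,0].min() if m.any() else '', P[m][:,1].min() if m.any() else '')
b=(z>.06)&(z<.1)&(P[...,0]>.54)&(P[...,0]<.7)&(P[...,1]>.14)&(P[...,1]<.3); print('bottle',P[b].mean(0),P[b].min(0),P[b].max(0))
rgb=c['frame'].astype(int)
b=(z>.1)&(z<.17)&(abs(P[...,0]-(.523-.0305*P[...,1]))<.012)&(rgb.min(2)>110)&(P[...,1]>.2)
q=P[b]; 
for _ in range(3):
    p=np.polyfit(q[:,1],q[:,0],1); q=q[abs(q[:,0]-np.polyval(p,q[:,1]))<.006]
print('bar',p,np.polyfit(q[:,1],q[:,2],1),np.polyval(p,.34),len(q),q[:,1].min(),q[:,1].max())
E
```

```text
clock: 18.23
tcp_pos: [0.422, -0.1881, 0.3439]
orientation: [-0.0, 0.101, 0.995, -0.0]
wrist_force: [0.1, 0.7, -3.4]
finger_gap: 0.0134
grip_force: 29.7
0.02 1243 0.5304451906541114 0.24000610142168993
0.05 1493 0.5301967696283606 0.24000610142168993
0.1 1465 0.5300690502538624 0.24015240241936292
0.15 1800 0.5301268312912805 0.25213394250716603
0.2 3552 0.5302543338820045 0.2801185640276398
0.25 4802 0.5303684036386705 0.28045977495989927
0.3 5774 0.5301137164191445 0.2801559204491353
bottle [0.62296273 0.24792624 0.08394151] [0.5916169  0.21438277 0.06025618] [0.69881718 0.29906615 0.09978941]
bar [-0.03070733  0.52196932] [0.08251945 0.12075434] 0.5115288272053907 550 0.20043481712700145 0.43201967776375055
```

```bash
python3 - <<'E'
from m import *
c=cam('top'); P=cloud(c); z=P[...,2]
for y in np.arange(.2,.6,.03):
    m=(z>.15)&(z<.5)&(abs(P[...,1]-y)<.015)&(P[...,0]>.4)
    print(round(y,2),m.sum(),np.round(np.percentile(P[m][:,0],[0,5,20,50]),3) if m.any() else '', np.round(np.percentile(P[m][:,2],[50]),3) if m.any() else '')
E
```

```text
0.2 0  
0.23 0  
0.26 9 [0.771 0.771 0.772 0.774] [0.152]
0.29 1889 [0.511 0.637 0.639 0.706] [0.243]
0.32 2258 [0.509 0.636 0.639 0.709] [0.29]
0.35 1430 [0.507 0.636 0.637 0.684] [0.301]
0.38 2160 [0.503 0.627 0.646 0.696] [0.254]
0.41 1835 [0.502 0.626 0.627 0.709] [0.294]
0.44 1237 [0.503 0.626 0.635 0.673] [0.306]
0.47 19520 [0.4   0.416 0.463 0.562] [0.367]
0.5 0  
0.53 0  
0.56 0  
0.59 0
```

```bash
python3 - <<'E'
from m import *
c=cam('side'); P=cloud(c); y=P[...,1]; z=P[...,2]
for zz in [.05,.15,.25,.35,.5,.7]:
    m=(abs(z-zz)<.04)&(y>.3)&(P[...,0]>.2)&(P[...,0]<.6); print(zz,m.sum(),np.round(np.percentile(y[m],[1,10,50,90]),3), np.round(np.percentile(P[m][:,0],[1,50,99]),3))
E
```

```text
0.05 2128 [0.479 0.479 0.48  0.481] [0.203 0.365 0.581]
0.15 2781 [0.479 0.479 0.48  0.481] [0.204 0.37  0.593]
0.25 3612 [0.479 0.479 0.48  0.481] [0.203 0.367 0.593]
0.35 4831 [0.479 0.48  0.48  0.481] [0.203 0.363 0.594]
0.5 7735 [0.479 0.48  0.48  0.481] [0.204 0.361 0.594]
0.7 1268 [0.479 0.48  0.481 0.481] [0.43  0.49  0.556]
```

```bash
python3 -m handwheel '{"deltas":[[-1,0.15,0.45,0,0],[-1,0.25,0.75,0,0],[-1,0.25,0.75,0,0],[-1,0.25,0.75,0,0],[-1,0.25,0.75,0,0],[-1,0.25,0.75,0,0],[-1,0.1,0.3,0,-0.5],[-1,0,0,0,-0.9],[-1,0,0,0,-0.9],[-1,0,0,0,-0.9],[-1,0,0,0,-0.9],[-1,0,0,0,-0.9],[-1,0,0,0,-0.9],[-1,0,0,0,-0.9],[-1,0,0,0,-0.9],[-1,0,0,0,-0.9],[-1,0,0,0,-0.9],[-1,0,0,0,-0.73],[-1,0,0,0,0],[-1,0,0,0,0]]}'
```

```text
clock: 20.88
tcp_pos: [0.399, 0.0007, 0.3437]
orientation: [0.0, 0.711, -0.703, -0.0]
wrist_force: [0.4, -0.4, -2.7]
finger_gap: 0.0138
grip_force: 30.0
```

```bash
python3 -m handwheel '{"deltas":[[-1,-0.4,0,0,-0.11],[-1,-0.8,0,0,0],[-1,-0.9,-0.05,0,0],[-1,-0.9,-0.05,0,0],[-1,-0.9,-0.05,0,0],[-1,-0.9,-0.05,0,0],[-1,-0.9,-0.05,0,0],[-1,-0.9,0,0,0],[-1,-0.9,0,0,0],[-1,-0.7,0,0,0],[-1,-0.2,-0.3,0,0],[-1,0.1,-0.7,0,0],[-1,0,-0.8,0,0],[-1,0,-0.6,0,0],[-1,0,-0.3,0,0],[-1,0,0,0,0],[-1,0,0,0,0],[-1,0,0,0,0]]}'
python3 - <<'E'
from m import *
s=status.get_state(); print(np.round(s['tcp_pos'],4),np.round(s['orientation'],4),np.round(s['joint_pos'],3),s['wrist_force'])
c=cam('wrist'); P=cloud(c); rgb=c['frame'].astype(int); z=P[...,2]; save(c,'w6')
b=(z>.11)&(z<.165)&(abs(P[...,0]-(.522-.0307*P[...,1]))<.015)&(rgb.min(2)>120)&(P[...,1]>.2)
q=P[b]
for _ in range(3):
    p=np.polyfit(q[:,1],q[:,0],1); q=q[abs(q[:,0]-np.polyval(p,q[:,1]))<.0065]
pz=np.polyfit(q[:,1],q[:,2],1); print('bar',p,pz,q[:,1].min(),q[:,1].max(),len(q),'x at .34:',np.polyval(p,.34))
m=((z>.22)&(z<.25)&(rgb.min(2)>70)).astype(np.uint8); n,l,st,_=cv2.connectedComponentsWithStats(cv2.morphologyEx(m,cv2.MORPH_OPEN,np.ones((5,5))))
for i in range(1,n):
    if st[i,4]>300:
        q=P[l==i]; o=cv2.minEnclosingCircle((q[:,:2]*1000).astype(np.float32)); print(st[i],o,q[:,2].mean())
E
```

```text
clock: 23.12
tcp_pos: [0.5065, 0.3359, 0.3442]
orientation: [-0.0, 0.718, -0.696, 0.0]
wrist_force: [0.3, -0.2, -2.5]
finger_gap: 0.0138
grip_force: 30.1
[0.5065 0.3359 0.3442] [-0.      0.7183 -0.6957  0.    ] [ 0.454  0.373  0.23   1.427 -0.    -1.149] [ 0.32311621 -0.21523525 -2.47558796]
bar [-0.02552649  0.52204945] [0.08075716 0.12160711] 0.20005637321203418 0.3406803315541542 2559 x at .34: 0.513370448772772
[  25  177   60  116 4124] ((637.084716796875, 318.0350646972656), 26.629552841186523) 0.2360594060418661
[ 244  243   49   59 2375] ((533.5526733398438, 336.890869140625), 14.41378402709961) 0.2351553067146052
[ 357  243   49   59 2364] ((479.6388854980469, 335.3766174316406), 14.402478218078613) 0.23524981221720037
[ 87 364  32  45 798] ((627.046630859375, 409.269287109375), 11.636161804199219) 0.23394012170039366
```

View pics/w6.png

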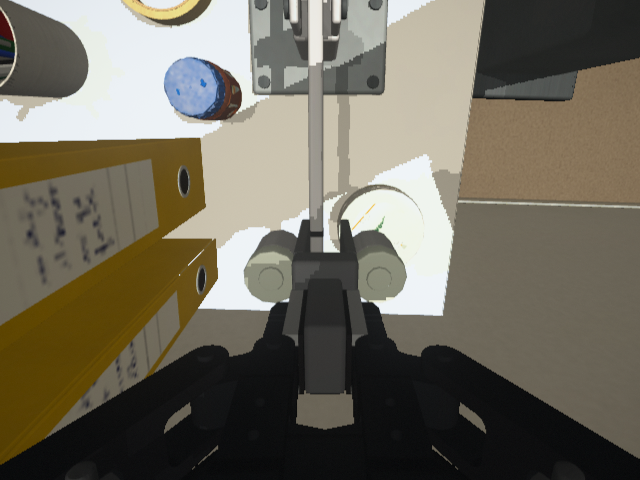

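The wrist view shows the small carrier held, with caps at (270,276) and (380,278). The bar runs up at u≈317, below and slightly to the +x side, so I'll correct by about 6 mm in x and 4 mm in y and lower.

```bash
python3 -m handwheel '{"deltas":[[-1,-0.09,-0.163,0,0],[-1,0,0,0.4,0],[-1,0,0,0.5,0],[-1,0,0,0.5,0],[-1,0,0,0.4,0],[-1,0,0,0.3,0],[-1,0,0,0.1,0],[-1,0,0,0,0],[-1,0,0,0,0],[-1,0,0,0,0]]}'
python3 - <<'E'
from m import *
c=cam('wrist'); P=cloud(c); rgb=c['frame'].astype(int); z=P[...,2]
b=(z>.11)&(z<.165)&(abs(P[...,0]-(.522-.0307*P[...,1]))<.015)&(rgb.min(2)>120)&(P[...,1]>.2)
q=P[b]
for _ in range(3):
    p=np.polyfit(q[:,1],q[:,0],1); q=q[abs(q[:,0]-np.polyval(p,q[:,1]))<.0065]
print('bar',p,np.polyfit(q[:,1],q[:,2],1),q[:,1].min(),q[:,1].max(),len(q),'x at .34:',np.polyval(p,.34))
m=((z>.135)&(z<.16)&(rgb.min(2)>70)).astype(np.uint8); n,l,st,_=cv2.connectedComponentsWithStats(cv2.morphologyEx(m,cv2.MORPH_OPEN,np.ones((5,5))))
for i in range(1,n):
    if st[i,4]>300:
        q=P[l==i]; o=cv2.minEnclosingCircle((q[:,:2]*1000).astype(np.float32)); print(st[i],o,q[:,2].mean())
print(status.get_state()['wrist_force'])
E
```

```text
clock: 24.42
tcp_pos: [0.5139, 0.3397, 0.2566]
orientation: [-0.001, 0.718, -0.696, 0.0]
wrist_force: [0.6, -0.3, -2.4]
finger_gap: 0.0136
grip_force: 30.1
bar [-0.03053009  0.52329351] [0.08170498 0.12144002] 0.2150573365051838 0.4269193683563417 5074 x at .34: 0.5129132818685189
[ 317    0   23  252 5392] ((514.3516845703125, 271.20916748046875), 56.160972595214844) 0.1431529067574917
[  45  171   50  112 3499] ((637.6553955078125, 318.250732421875), 26.757579803466797) 0.14823507895062443
[ 244  245   49   57 2296] ((541.1251220703125, 340.9378662109375), 14.535919189453125) 0.14795019992217348
[ 357  245   49   57 2308] ((487.2204284667969, 339.5047912597656), 14.539302825927734) 0.14790898013942558
[103 362  26  37 608] ((627.1841430664062, 407.85467529296875), 10.131373405456543) 0.14684255055099263
[318 394  18  34 572] ((510.3968505859375, 414.0128173828125), 12.572524070739746) 0.15544833636115335
[-0.01944702  0.33973087 -2.12595817]
```

```bash
python3 -m handwheel '{"deltas":[[-1,0,0.03,0.1,0],[-1,0,0,0.1,0],[-1,0,0,0.08,0],[-1,0,0,0.06,0],[-1,0,0,0.06,0],[-1,0,0,0.06,0],[-1,0,0,0.06,0],[-1,0,0,0.06,0],[-1,0,0,0.06,0],[-1,0,0,0.06,0],[-1,0,0,0,0],[-1,0,0,0,0]]}' 22
python3 -m handwheel '{"deltas":[[-1,0,0,0.06,0],[-1,0,0,0.06,0],[-1,0,0,0.06,0],[-1,0,0,0,0],[-1,0,0,0,0]]}'
cat > bar.py <<'E'
from m import *
def bar(n='wrist'):
    c=cam(n); P=cloud(c); rgb=c['frame'].astype(int); z=P[...,2]
    b=(z>.10)&(z<.165)&(abs(P[...,0]-(.5228-.0305*P[...,1]))<.008)&(rgb.min(2)>120)&(P[...,1]>.17)
    q=P[b]; pz=np.polyfit(q[:,1],q[:,2],1)
    for _ in range(3): q=q[abs(q[:,2]-np.polyval(pz,q[:,1]))<.006]; pz=np.polyfit(q[:,1],q[:,2],1)
    return pz,len(q),c,P
def small(c,P,h=.088):
    z=P[...,2];m=((z>h)&(z<h+.06)&(c['frame'].min(2)>70)&(P[...,1]>.2)&(abs(P[...,0]-.514)<.06)).astype(np.uint8); n,l,st,_=cv2.connectedComponentsWithStats(cv2.morphologyEx(m,cv2.MORPH_OPEN,np.ones((5,5))))
    for i in range(1,n):
        if st[i,4]>300:
            q=P[l==i]; o=cv2.minEnclosingCircle((q[:,:2]*1000).astype(np.float32)); print(st[i],np.round(o[0],1),round(o[1],1),round(q[:,2].mean(),4))
E
python3 -c "
from bar import *
pz,n,c,P=bar(); print(pz,n)"
```

```text
clock: 25.98
tcp_pos: [0.5125, 0.3396, 0.228]
orientation: [-0.0, 0.718, -0.696, 0.0]
wrist_force: [-0.4, 1.4, -1.6]
finger_gap: 0.0136
grip_force: 30.3
clock: 26.6
tcp_pos: [0.5125, 0.3396, 0.2208]
orientation: [-0.0, 0.718, -0.696, 0.0]
wrist_force: [-0.2, 0.8, -0.6]
finger_gap: 0.0138
grip_force: 30.5
[-0.06484991  0.14932872] 5237
```

```bash
python3 -m handwheel '{"deltas":[[-1,0,0,0.04,0],[-1,0,0,0.02,0],[-1,0,0,0,0],[-1,0,0,0,0]]}'
python3 -m handwheel '{"deltas":[[-0.6,0,0,0,0],[-0.45,0,0,0,0],[-0.35,0,0,0,0],[-0.25,0,0,0,0],[-0.2,0,0,0,0],[-0.2,0,0,0,0],[-0.2,0,0,0,0],[-0.2,0,0,0,0]]}'
python3 -c "
from bar import *
pz,n,c,P=bar(); print(pz,n); small(c,P,.075); save(c,'w7')"
```

```text
clock: 27.15
tcp_pos: [0.5125, 0.3396, 0.2183]
orientation: [-0.0, 0.718, -0.696, 0.0]
wrist_force: [0.5, 1.1, 0.1]
finger_gap: 0.0139
grip_force: 30.6
clock: 28.15
tcp_pos: [0.5124, 0.3396, 0.2182]
orientation: [0.0, 0.718, -0.696, 0.0]
wrist_force: [-0.9, -0.8, 0.2]
finger_gap: 0.0344
grip_force: 0.0
[-0.09550889  0.15513309] 5442
[ 311    0   27  252 6216] [514.9 272.7] 48.9 0.1294
[ 244  225   49   68 2632] [537.6 336.6] 17.3 0.103
[ 356  225   49   67 2627] [485.8 336. ] 15.4 0.1031
[316 397  17  31 520] [510.  416.4] 13.4 0.1154
```

View pics/w7.png

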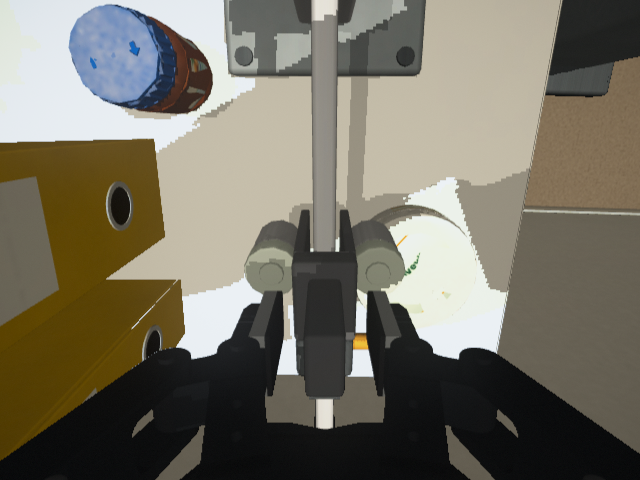

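The small carrier hangs astride the bar with caps at (268,260) and (378,260), let go. The bar tilts +0.095. From the moments the level point is about 80 mm inward (y≈0.26). I'll move the closed fingers behind the roof's outer end.

```bash
python3 -m handwheel '{"deltas":[[-0.2,0,0,-0.3,0],[-0.2,0,0,-0.6,0],[-0.2,0,0,-0.4,0],[-0.5,-0.4,0,0,0],[-1,-0.5,0,0,0],[-1,-0.25,0,0,0],[-1,0,0,0,0],[-1,0,0,0,0],[-1,0,0,0,0],[-1,0,0,0.5,0],[-1,0,0,0.6,0],[-1,0,0,0.3,0],[-1,0,0,0.1,0],[-1,0,0,0,0],[-1,0,0,0,0]]}'
python3 -c "
from bar import *
pz,n,c,P=bar(); print(pz,n); small(c,P,.075); s=status.get_state(); print(s['tcp_pos'],s['wrist_force'])
save(c,'w8')"
```

```text
clock: 30.08
tcp_pos: [0.5115, 0.3858, 0.2113]
orientation: [-0.001, 0.718, -0.696, 0.0]
wrist_force: [-0.1, -0.2, 0.1]
finger_gap: 0.0001
grip_force: 0.0
[-0.09502138  0.15504105] 2528
[ 312    0   28  146 3838] [513.8 295.7] 25.4 0.1269
[ 237  143   53   69 2894] [539.7 338.1] 15.3 0.1059
[ 362  143   54   69 2842] [485.5 336.4] 15.2 0.1064
[317 398  16  30 379] [508.8 480.1] 4.4 0.0907
[0.51141494 0.3857761  0.21117592] [ 0.66277428  0.29313656 -0.05649247]
```

View pics/w8.png

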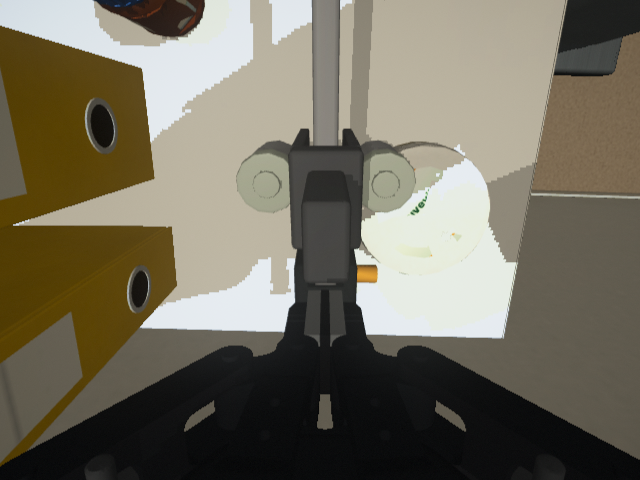

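The shut fingers stand behind the carrier's outer roof end (roof edge about (325,250), fingertips about (325,290)), centred on the bar. I'll lower to roof height and push 20 mm, rising as the bar comes up.

```bash
python3 -m handwheel '{"deltas":[[-1,0,0,0.15,0],[-1,0,0,0.1,0],[-1,0,0,0.07,0],[-1,0.1,0,0,0],[-1,0.1,0,0,0],[-1,0.1,0,0,0]]}'
python3 -m handwheel '{"deltas":[[-1,0.05,0,-0.01,0],[-1,0.05,0,-0.015,0],[-1,0.05,0,-0.015,0],[-1,0.05,0,-0.015,0],[-1,0.05,0,-0.015,0],[-1,0.05,0,-0.015,0],[-1,0.05,0,-0.015,0],[-1,0.05,0,-0.015,0],[-1,0.05,0,-0.015,0],[-1,0.05,0,-0.015,0],[-1,0,0,0,0],[-1,0,0,0,0]]}'
python3 -c "
from bar import *
pz,n,c,P=bar(); print(pz,n); small(c,P,.075); s=status.get_state(); print(s['tcp_pos'],s['wrist_force'])"
```

```text
clock: 30.88
tcp_pos: [0.5115, 0.3732, 0.1976]
orientation: [-0.0, 0.718, -0.696, 0.0]
wrist_force: [-0.2, 0.4, -0.6]
finger_gap: 0.0001
grip_force: 0.0
clock: 32.38
tcp_pos: [0.512, 0.3533, 0.2032]
orientation: [0.0, 0.718, -0.696, 0.0]
wrist_force: [0.2, 1.0, 0.1]
finger_gap: 0.0001
grip_force: 0.2
[-0.07203448  0.15077323] 2155
[ 309    0   31  186 5182] [514.9 271.7] 30.7 0.1311
[ 231  174   55   76 3129] [540.5 320.1] 15.3 0.1105
[ 364  184   55   66 2937] [486.6 319. ] 14.7 0.1118
[317 396  15  32 392] [510.9 411.4] 11.3 0.1216
[0.51198391 0.35330979 0.20314401] [-0.40394528 -0.87924992 -1.06802246]
```

```bash
python3 -m handwheel '{"deltas":[[-1,0.05,0,-0.013,0],[-1,0.05,0,-0.013,0],[-1,0.05,0,-0.013,0],[-1,0.05,0,-0.013,0],[-1,0.05,0,-0.013,0],[-1,0.05,0,-0.013,0],[-1,0.05,0,-0.012,0],[-1,0.05,0,-0.012,0],[-1,0.05,0,-0.012,0],[-1,0.05,0,-0.012,0],[-1,0.05,0,-0.012,0],[-1,0.05,0,-0.01,0],[-1,0.05,0,-0.01,0],[-1,0.05,0,-0.01,0],[-1,0.05,0,-0.01,0],[-1,0.05,0,-0.01,0],[-1,0.05,0,-0.01,0],[-1,0.05,0,-0.01,0],[-1,0,0,0,0],[-1,0,0,0,0]]}'
python3 -c "
from bar import *
pz,n,c,P=bar(); print(pz,n); small(c,P,.075); s=status.get_state(); print(s['tcp_pos'],s['wrist_force'])"
```

```text
clock: 34.92
tcp_pos: [0.5131, 0.3173, 0.2115]
orientation: [0.0, 0.718, -0.696, 0.0]
wrist_force: [-0.2, 0.9, -0.0]
finger_gap: 0.0002
grip_force: 0.1
[-0.02170814  0.14104258] 4713
[ 363  177   55   76 3127] [487.  284.6] 14.6 0.1173
[ 232  178   55   75 3204] [540.9 286.3] 14.5 0.1168
[317 394  15  34 421] [512. 373.] 10.6 0.1329
[0.51312981 0.31733793 0.21148269] [-0.58666911  0.10193629  0.7761278 ]
```

```bash
python3 -m handwheel '{"deltas":[[-1,0.05,0,-0.01,0],[-1,0.05,0,-0.01,0],[-1,0.05,0,-0.01,0],[-1,0.05,0,-0.01,0],[-1,0.05,0,-0.01,0],[-1,0.05,0,-0.01,0],[-1,0.05,0,-0.01,0],[-1,0,0,0,0],[-1,-0.2,0,0,0],[-1,-0.4,0,0,0],[-1,0,0,0,0],[-1,0,0,0,0],[-1,0,0,0,0],[-1,0,0,0,0],[-1,0,0,0,0],[-1,0,0,0,0],[-1,0,0,0,0]]}'
python3 -c "
from bar import *
for i in range(3):
    pz,n,c,P=bar(); print(pz,n)
small(c,P,.075); s=status.get_state(); print(s['tcp_pos'],s['wrist_force'])
pz,n,c,P=bar('top'); print('top',pz,n);pz,n,c,P=bar('side'); print('side',pz,n)"
```

```text
clock: 37.1
tcp_pos: [0.5129, 0.3275, 0.2144]
orientation: [-0.0, 0.718, -0.696, 0.0]
wrist_force: [0.3, 0.4, 0.4]
finger_gap: 0.0
grip_force: 0.0
[-0.01571682  0.13987841] 2915
[-0.01668089  0.14013395] 2917
[-0.01644055  0.14007298] 2931
[ 229  132   57   68 3143] [541.6 273. ] 14.5 0.1198
[ 364  132   56   68 3124] [488.  271.2] 14.4 0.1199
[0.51282673 0.3275377  0.21435402] [0.1859638  0.06073292 0.43832006]
top [-0.01796316  0.1406453 ] 113Traceback (most recent call last):
  File "<string>", line 6, in <module>
    pz,n,c,P=bar('top'); print('top',pz,n);pz,n,c,P=bar('side'); print('side',pz,n)
                                                    ~~~^^^^^^^^
  File "bar.py", line 5, in bar
    q=P[b]; pz=np.polyfit(q[:,1],q[:,2],1)
               ~~~~~~~~~~^^^^^^^^^^^^^^^^^
    raise TypeError("expected non-empty vector for x")
TypeError: expected non-empty vector for x
```

```bash
python3 -m handwheel '{"deltas":[[-1,0.25,0,-0.01,0],[-1,0.2,0,-0.01,0],[-1,0.1,0,-0.01,0],[-1,0.05,0,0,0],[-1,0.05,0,0,0],[-1,0.05,0,0,0],[-1,0.05,0,0,0],[-1,0.05,0,0,0],[-1,0.05,0,0,0],[-1,0.05,0,0,0],[-1,0.05,0,0,0],[-1,0,0,0,0],[-1,-0.2,0,0,0],[-1,-0.4,0,0,0],[-1,0,0,0,0],[-1,0,0,0,0],[-1,0,0,0,0],[-1,0,0,0,0],[-1,0,0,0,0],[-1,0,0,0,0]]}'
python3 -c "
from bar import *
for i in range(3):
    pz,n,c,P=bar(); print(pz,n)
small(c,P,.075); s=status.get_state(); print(s['tcp_pos'],s['wrist_force'])
save(c,'w9')"
```

```text
clock: 39.85
tcp_pos: [0.5133, 0.3134, 0.2156]
orientation: [-0.0, 0.718, -0.696, 0.0]
wrist_force: [0.2, -0.1, -0.7]
finger_gap: -0.0001
grip_force: 0.0
[0.00015229 0.13688687] 3494
[0.00100154 0.13670431] 3510
[0.00129777 0.13664194] 3505
[ 229  133   57   67 3175] [542.1 258.9] 14.5 0.1212
[ 364  133   57   67 3103] [488.2 257.2] 14.4 0.1213
[0.5132924  0.31354088 0.21558942] [0.04665577 0.4111966  0.64974049]
```

The bar reads level. I'll raise the hand clear and check once more from a wider view.

```bash
python3 -m handwheel '{"deltas":[[-1,-0.2,0,-0.2,0],[-1,0,0,-0.5,0],[-1,0,0,-0.8,0],[-1,0,0,-0.8,0],[-1,0,0,-0.5,0],[-1,0,0,-0.2,0],[-1,0,0,0,0],[-1,0,0,0,0],[-1,0,0,0,0],[-1,0,0,0,0],[-1,0,0,0,0],[-1,0,0,0,0]]}'
python3 -c "
from bar import *
for i in range(2):
    c=cam('wrist'); P=cloud(c); rgb=c['frame'].astype(int); z=P[...,2]
    b=(z>.12)&(z<.15)&(abs(P[...,0]-(.5228-.0305*P[...,1]))<.007)&(rgb.min(2)>110)&(P[...,1]>.04)&(P[...,1]<.43)
    q=P[b]; pz=np.polyfit(q[:,1],q[:,2],1)
    for _ in range(3): q=q[abs(q[:,2]-np.polyval(pz,q[:,1]))<.006]; pz=np.polyfit(q[:,1],q[:,2],1)
    print(pz,len(q),q[:,1].min(),q[:,1].max())
small(c,P,.075)
save(c,'w10'); print(status.get_state()['tcp_pos'])"
```

```text
clock: 41.5
tcp_pos: [0.513, 0.3216, 0.3355]
orientation: [0.0, 0.718, -0.696, 0.0]
wrist_force: [0.9, -0.5, 0.7]
finger_gap: 0.0002
grip_force: 0.0
[0.0005297  0.13669355] 2977 0.17476948421115723 0.36993712191368516
[0.00039268 0.13675194] 2990 0.17491543834389595 0.36963229912458617
[ 268  117   36   41 1196] [542.1 258.7] 14.4 0.1211
[ 347  117   35   41 1158] [488.1 257.1] 14.3 0.1211
[0.51301719 0.32157408 0.33557695]
```

View pics/w10.png

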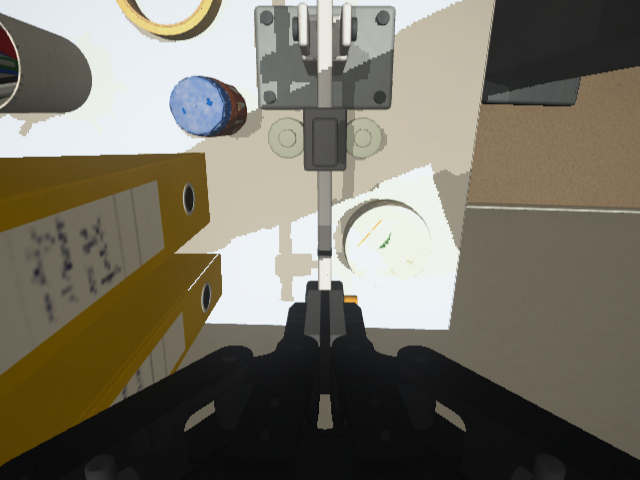

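The small carrier sits square astride the bar, with caps at (287,137) and (363,137). The bar is level within about 0.001 rad and the hand is clear of everything, so I'm handing in.

```bash
python3 -c "
from workcell import hand_in
print(hand_in())"
```

```text
the job is handed in; nothing more can be done
None
```

I hung both carriers on the bar and pushed the small one in until the bar rested level, measured within about 0.001 rad; the job was handed in at about 41.6 s, and no verdict was returned.

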